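Set the compact mirror and check that it holds

TASK

Gently open the compact mirror on the console until its lid, when let go, stands leaning back 25 degrees past upright, to within 5 degrees; the hinge springs back somewhat. Let go of it for a moment, then give the lid a light push on its frame to check that it holds, and leave it standing free at that angle. Keep off the mirror glass, and leave the dish, jar and hair clip where they are.

Things in the scene. Friction and masses are not known exactly. Their poses are not given: they have to be found in the camera images.
- compact: base of the squarish rose-gold compact, 105 (x) x 95 (y) x 13 mm high, stuck to the stone by a gel pad: it does not move. Origin: centre of its underside. The hinge axis runs along its y, 52.5 mm from the origin in +x, 16 mm above the console. The hinge holds by friction (0.6 to 2 N at the free edge moves it) and can open to about 150 degrees. The mirror is on the lid's inner side.
- lid: lid with frame and mirror, 95 mm wide. Origin on the hinge axis, mid-width. Its -x runs to the free edge, 105 mm from the hinge; y along the hinge; it lies from z = -2.5 mm (mirror side) to +7 mm (plain outer side). Opening angle = angle of its z from vertical: 0 shut, 90 upright, 115 leaning back 25 degrees past upright, away from the base. Starts at about 40 to 70 degrees.
- lid_edge (a point): middle of the lid's free edge, half-way through its thickness; axes as lid. Along it runs a plain frame band 24 mm deep, 9.5 mm thick, to grip or push. The lid flexes on its hinge: let go after a push, it springs back by some 5 to 13 degrees, an amount that differs each time, then stays. A push under about 0.5 N at this edge only flexes it.
- glass: the mirror glass, set 2 mm below the inner face of the frame, 71 mm by 79 mm, from 10 to 81 mm from the hinge axis. Its frame coincides with that of lid. Not to be touched.
- dish_mid (a point): teal ceramic dish, 132 mm across and 26 mm high, with two keys in it; point on its axis, half-way up. Bystander.
- jar_mid (a point): closed glass jar, 50 mm across and 55 mm high; its centre. Bystander.
- clip_mid (a point): brown plastic hair clip, 70 by 22 by 18 mm; its centre. Bystander. (A fixed empty steel mail rack stands beyond it at the far side of the console.)
Not all that is in view belongs to the job. Leave any green or purple look-alike of the compact alone.

How it is judged:
On the way, in this order (a step that is already met when the one before it is completed fails the run):
1. the lid stands 20 to 30 degrees past upright with nothing touching it (angle between lid's own z axis and vertical between 1.92 and 2.095 rad and contact force between lid and the arm below 0.02 N and contact force between lid and the fingers below 0.02 N and angular speed of lid below 0.05 rad/s), for 0.5 s.
2. after that, the fingers push the lid lightly to check it (0.2 N or more) (contact force between the fingers and lid above 0.2 N), for 0.02 s.
At the end, for the whole second after the job is handed in: the lid stands still, untouched, leaning back 25 degrees past upright to within 5 degrees (opening angle 110 to 120 degrees) (angle between lid's own z axis and vertical between 1.92 and 2.095 rad and angular speed of lid below 0.05 rad/s and contact force between lid and anything else below 0.02 N).
It fails at once if the mirror glass is touched (over 0.3 N) (contact force between glass and anything else above 0.3 N).
It fails at once if the lid is pushed or squeezed harder than 30 N (contact force between lid and the fingers above 30 N).
It fails at once if the dish, jar or hair clip is moved more than 20 mm (distance of any of dish_mid, jar_mid, clip_mid from where it was at the start of the episode above 0.02 m).
It also fails if it takes over 54 s, if anything falls off the work surface, if the arm or the gripper's body presses on something with over 40 N, if the wrist force passes 120 N, or if a joint passes its speed limit or range.

ROBOT

A 7-joint arm with a two-finger parallel gripper is mounted at the origin on the work surface. World frame = base frame: x ahead of the robot, y to its left, z up, the work surface at z = 0. Lengths are in m, angles in rad, forces in N, time in s.
With the tool pointing down it reaches from about 0.35 to 0.9 m from the base axis. Payload 19.9 kg.
Tool frame: the origin (TCP) lies midway between the tips of the shut fingers; the grasp point (between the pads) lies 19 mm behind it; z points along the fingers, y is the line along which they close (so a half turn about z gives the same grasp; the last joint's range is limited). The gripper opens to 85 mm and grips with 20 to 120 N. Pads are 22 mm wide; open, the fingers measure 114 mm over their backs; the gripper's body (76 mm by 85 mm) begins 54 mm behind the grasp point. The pads swing forward as they close: fully open they stand 13 mm farther back than shut.
Start: joints at [-1.345, 0.417, -0.01, 1.614, 0.005, 1.111, -0.053], TCP at [0.165, 0.603, 0.204] pointing down, gripper open.
Joint ranges: [-2.81, 2.81], [-0.39, 2.02], [-1.27, 1.25], [0.06, 2.57], [-1.19, 4.33], [0.19, 2], [-2.82, 2.82]. Speed limits (rad/s): [1.89, 1.89, 2.39, 2.39, 3.01, 3.01, 3.01].

INTERFACE

Orientations are given as a unit quaternion [w, x, y, z].
In Python, from station import r, get_image, ticket, outline_of gives the robot as it stands.
- The arm moves only by the shell command python3 -m inch 'ROWS' [FORCE]. ROWS is JSON, a list of rows, each a list of 3 entries, a list of its own where there are three numbers: the shift along the tool's x, y, z in mm, then the turn, a rotation vector about the tool's x, y, z in degrees, then the finger opening in mm, from 0 to 85.4. A call has 1 to 12 rows; each row is the pose to reach, as a shift and turn from the pose commanded when the call began, along the tool's axes at that moment; what a row does not reach only later rows make up. A row lasts 1/8 s, in which the tool goes at most 62.5 mm and 10.7 degrees, less where a joint would pass 70% of its speed; a pose out of reach is approached as far as the arm can. A call with a gripper value outside its range is refused whole. The fingers move at their own pace and stop on an object; FORCE is the grip in N (left out, the last holds). Time passes only in rows, so rows that repeat a pose let the fingers close. It gives the time, the measured TCP pose, the force, the opening and the grip force at its end, in the units of the state.
- r.read_state(): the state, without advancing time (a new reading comes with each control period).
- get_image(name): name is "side" or "top"; returns a dict with "pixels" (384x512x3 uint8, red, green, blue), "mtx" (3x3 intrinsics, pixels), "cam_to_world" (4x4, takes a point from camera to world coordinates). Camera axes: x right, y down, z forward; pixel columns grow to the right and rows downward; lengths in m; the calibration is good to about 2 mm. A picture is of the moment at which its call begins. There is no depth.
- ticket.job_done(): hands the job in; it is judged then, once.
Trained networks look in a picture, given as the dict that the camera call returned (one of the last four; its "shot" number tells which), for a name from the list of things; names that differ only in an ending like _2 or _b are one class to them, and where a whole thing is asked for, a point or a joint stands for the part that bears it (a point fixed in the world has none). Each returns a list of dicts, best first, with "conf" (0 to 1); they miss things now and then, are a little off and sometimes report something else, mostly with a low value. They report only what shows in the picture. A call takes as long as a camera call. They do not tell look-alikes from the thing itself.
- outline_of(picture, label): "region" (384x512 bool, what is visible of it) and "location" ([column, row] in pixels, amid what is visible of it).
The state is a dict: "time_s": time; "q": joint angles; "joint_velocities": joint speeds; "joint_efforts": joint torques, N m; "tcp_pos": TCP position; "tcp_rot": TCP orientation; "ft_force": force on the tool from outside, world axes, zero at the start; "wrist_torque": the same for the moment, N m; "width": opening from 0.0 (shut) to 1.0 (fully open); "grip_force": force on a finger pad.
Only numpy, scipy, OpenCV 4.12 (cv2) and the standard library are available. Lean on these libraries where they do the work, as an engineer would, in place of code of your own. Each camera call takes 0.05 s, during which the arm holds its last target. There are 200 camera calls.

## Working session

There is one attempt and no reset: what is moved stays moved. The work goes in short steps, Python scripts to look and compute and a shell command to move; the robot and the scene stay as the last step left them, time stands still between calls to the robot, and variables do not carry over. Pictures are saved under pics/ and viewed, at most 10 in all, crops included, and the job is handed in when it is done.

```bash
mkdir -p pics; ls; cat > h.py <<'E'
from station import r, get_image, ticket, outline_of
import numpy as np, cv2
def project(im,P):
    T=np.linalg.inv(im["cam_to_world"]); P=np.atleast_2d(P)
    c=P@T[:3,:3].T+T[:3,3]; u=c@im["mtx"].T
    return u[:,:2]/u[:,2:]
def ray(im,uv):
    M=im["cam_to_world"]; d=M[:3,:3]@np.linalg.solve(im["mtx"],[uv[0],uv[1],1.]); return M[:3,3],d/np.linalg.norm(d)
def onz(im,uv,z):
    o,d=ray(im,uv); return o+d*(z-o[2])/d[2]
E
python3 - <<'E'
from h import *
s=r.read_state(); print(s["time_s"],s["tcp_pos"],s["tcp_rot"],s["width"])
ims=[]
for n in("side","top"):
    im=get_image(n); ims.append(im["pixels"]); print(n,im["cam_to_world"].round(3).tolist(),im["mtx"].round(1).tolist())
    for l in("compact","lid","lid_edge","glass","dish_mid","jar_mid","clip_mid"):
        for o in outline_of(im,l)[:3]:
            ys,xs=np.where(o["region"]); print(n,l,round(o["conf"],2),np.round(o["location"]),xs.min(),xs.max(),ys.min(),ys.max(),onz(im,o["location"],0.02).round(3))
    cv2.imwrite(f"pics/{n}0.png",cv2.resize(im["pixels"][:,:,::-1],(768,576)))
E
```

```text
pics
0.0 [0.16527699 0.60235649 0.20346044] [-2.89768033e-05  1.33479968e-01  9.91051320e-01 -6.14612297e-04] 0.9962550002553119
side [[0.999, -0.027, 0.03, 0.55], [-0.04, -0.749, 0.662, -0.718], [0.004, -0.662, -0.749, 0.883], [0.0, 0.0, 0.0, 1.0]] [[383.2, 0.0, 255.4], [0.0, 383.2, 189.1], [0.0, 0.0, 1.0]]
side compact 0.98 [248. 185.] 229 272 168 201 [0.561 0.062 0.02 ]
side compact 0.83 [255. 228.] 236 279 198 248 [ 0.577 -0.1    0.02 ]
side compact 0.66 [179. 229.] 157 201 212 250 [ 0.367 -0.095  0.02 ]
side lid 0.94 [248. 183.] 229 270 168 199 [0.563 0.07  0.02 ]
side lid 0.84 [264. 216.] 248 277 198 239 [ 0.604 -0.058  0.02 ]
side lid 0.58 [176. 233.] 157 198 212 248 [ 0.361 -0.108  0.02 ]
side lid_edge 0.89 [178. 228.] 157 198 212 248 [ 0.365 -0.093  0.02 ]
side lid_edge 0.72 [262. 221.] 248 276 199 238 [ 0.599 -0.077  0.02 ]
side lid_edge 0.62 [246. 184.] 229 270 168 198 [0.557 0.066 0.02 ]
side dish_mid 0.59 [246. 320.] 216 271 292 347 [ 0.545 -0.357  0.02 ]
side dish_mid 0.26 [264. 217.] 248 278 198 240 [ 0.605 -0.063  0.02 ]
side jar_mid 0.67 [244. 121.] 238 251 112 131 [
[... 363 characters left out ...]
 201 256 171 231 [0.573 0.069 0.02 ]
top compact 0.57 [306. 288.] 278 331 263 319 [ 0.374 -0.095  0.02 ]
top lid 0.97 [232. 204.] 202 256 176 230 [0.561 0.064 0.02 ]
top lid 0.89 [305. 295.] 279 332 266 320 [ 0.359 -0.094  0.02 ]
top lid 0.68 [304. 188.] 282 332 169 202 [ 0.594 -0.099  0.02 ]
top lid_edge 0.93 [304. 292.] 279 333 266 319 [ 0.366 -0.092  0.02 ]
top lid_edge 0.78 [306. 187.] 282 333 169 202 [ 0.597 -0.102  0.02 ]
top lid_edge 0.69 [229. 199.] 202 256 176 231 [0.574 0.069 0.02 ]
top dish_mid 0.58 [421. 210.] 393 451 181 238 [ 0.539 -0.356  0.02 ]
top jar_mid 0.16 [422. 209.] 393 451 180 239 [ 0.54  -0.358  0.02 ]
top clip_mid 0.56 [210. 121.] 198 226 116 126 [0.75  0.109 0.02 ]
```

View pics/side0.png

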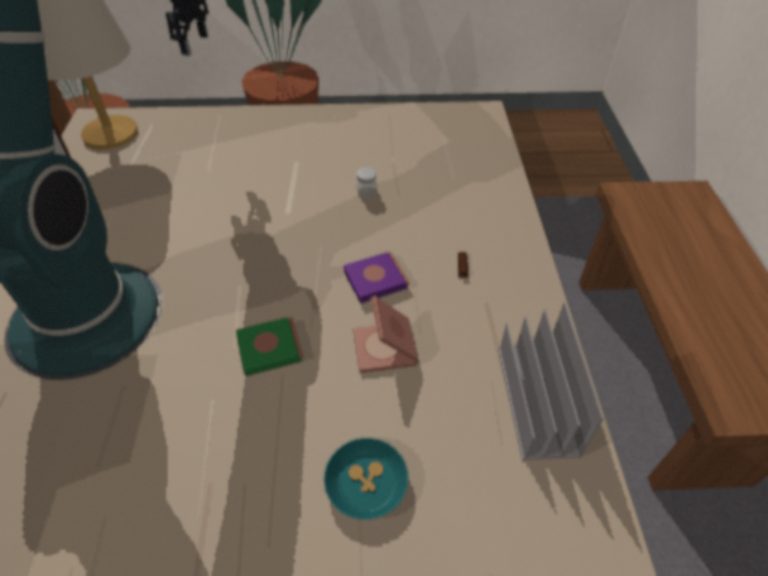

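View pics/top0.png

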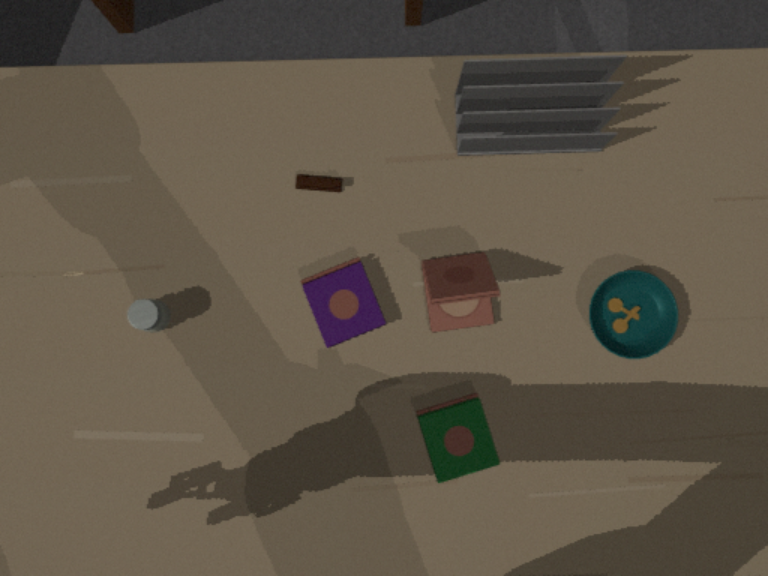

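The side picture shows the rose-gold compact at about (256,228) in native pixels, with its lid half open and the hinge on the far (+x) side. In the top picture it is at (306,193). The purple and green compacts are decoys, with purple to its left and green nearer the robot. The dish is to its right; the jar, clip and rack are farther off. Next I fit the pose and lid angle to the outlines.

```bash
cat > fit.py <<'E'
from h import *
from scipy.optimize import minimize
K=4
def box(lo,hi): return np.array([[x,y,z] for x in(lo[0],hi[0]) for y in(lo[1],hi[1]) for z in(lo[2],hi[2])])
BASE=box((-.0525,-.0475,0),(.0525,.0475,.013)); LID=box((-.105,-.0475,-.0025),(0,.0475,.007))
def parts(p):
    x,y,w,t=p; c,s=np.cos(w),np.sin(w); W=np.array([[c,-s,0],[s,c,0],[0,0,1]])
    R=np.array([[np.cos(t),0,np.sin(t)],[0,1,0],[-np.sin(t),0,np.cos(t)]])
    l=LID@R.T+[.0525,0,.016]
    return BASE@W.T+[x,y,0], l@W.T+[x,y,0]
def mask(im,bs):
    m=np.zeros((384*K,512*K),np.uint8)
    for b in bs:
        h=cv2.convexHull(((project(im,b)+.5)*K-.5).astype(np.float32)); cv2.fillConvexPoly(m,np.round(h*16).astype(np.int32),1,shift=4)
    return m>0
def pick(im,label,p):
    c=project(im,[[p[0],p[1],.03]])[0]; L=outline_of(im,label)
    L=[o for o in L if np.hypot(*(np.array(o["location"])-c))<35]
    return (L[0]["region"],L[0]["conf"]) if L else (None,0)
def up(m): return cv2.resize(m.astype(np.uint8),(512*K,384*K),interpolation=cv2.INTER_NEAREST)>0
def iou(a,b): return (a&b).sum()/max(1,(a|b).sum())
def getobs(p):
    obs=[]
    for n in("side","top"):
        im=get_image(n)
        for l in("compact","lid"):
            m,c=pick(im,l,p)
            if m is not None: obs.append((n,im,l,up(m),c))
    return obs
def score(p,obs):
    B,L=parts(p); return [iou(mask(im,[B,L] if l=="compact" else [L]),m) for n,im,l,m,c in obs]
def fit(p0,obs,step,free=(0,1,2,3)):
    p0=np.array(p0,float); free=list(free)
    def f(v): p=p0.copy(); p[free]=v; return -np.sum(score(p,obs))
    v0=p0[free]; S=np.vstack([v0]+[v0+np.eye(len(free))[i]*step[i] for i in range(len(free))])
    o=minimize(f,v0,method="Nelder-Mead",options=dict(initial_simplex=S,xatol=2e-4,fatol=1e-4)); p=p0.copy(); p[free]=o.x; return p,o.fun
E
python3 - <<'E'
from fit import *
obs=getobs([.58,-.1])
best=min((fit([.575,-.1,w,t],obs,[.01,.01,.08,.15]) for w in(-.1,.1) for t in(.8,1.1)),key=lambda a:a[1])
p=best[0]; print(p,np.degrees(p[2:]),[(o[0],o[2],round(o[4],2),round(s,3)) for o,s in zip(obs,score(p,obs))])
np.save("p.npy",p)
ts=[]
for n in("side","top"):
    im=[o[1] for o in obs if o[0]==n][0]
    a=cv2.resize(im["pixels"][:,:,::-1],None,fx=K,fy=K,interpolation=cv2.INTER_CUBIC)
    for b in parts(p):
        h=cv2.convexHull(((project(im,b)+.5)*K-.5).astype(np.float32)); cv2.polylines(a,[np.round(h).astype(np.int32)],True,(0,255,0),1)
    c=(project(im,[[p[0],p[1],.03]])[0]*K).astype(int); ts.append(a[c[1]-190:c[1]+190,c[0]-190:c[0]+190])
cv2.imwrite("pics/fit.png",np.hstack(ts))
E
```

```text
[ 0.57637729 -0.10093204  0.12067252  0.9084217 ] [ 6.91402618 52.04872933] [('side', 'compact', 0.63, np.float64(0.941)), ('side', 'lid', 0.61, np.float64(0.943)), ('top', 'compact', 0.62, np.float64(0.946)), ('top', 'lid', 0.66, np.float64(0.946))]
```

View pics/fit.png

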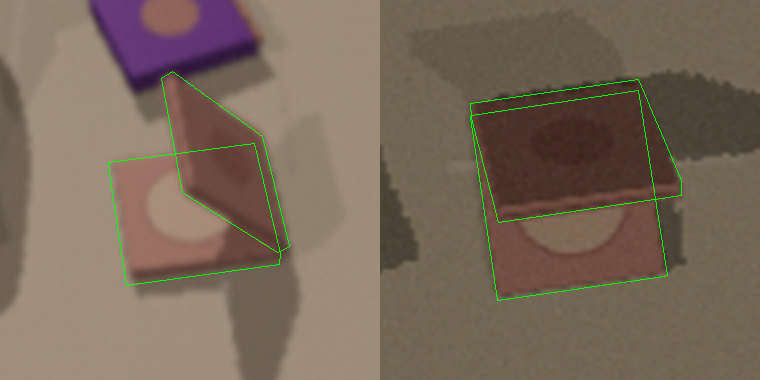

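The overlay matches to about 1 px: lid at 52° and compact yaw 6.9°. Next is a helper that turns targets in the hinge frame into tool-frame shifts.

```bash
cat > go.py <<'E'
# usage: go.py radial,lateral,height[mm],tilt[deg] ... ; hinge frame, tool x=-e; tilt>0 leans fingers' tips toward hinge(+e)
from h import *
import sys
from scipy.spatial.transform import Rotation as R
p=np.load("p.npy"); w=p[2]; e=np.array([np.cos(w),np.sin(w),0]); l=np.array([-np.sin(w),np.cos(w),0])
H=np.array([p[0],p[1],0])+.0525*e
s=r.read_state(); T=s["tcp_pos"]; q=s["tcp_rot"]; C=R.from_quat([q[1],q[2],q[3],q[0]])
d=(T-H)*1000; print("t",s["time_s"],"now rad,lat,h",(d@e).round(1),(d@l).round(1),d[2].round(1),"ft e,l,z",np.round([s["ft_force"]@e,s["ft_force"]@l,s["ft_force"][2]],2),"w",round(s["width"],3),"grip",s["grip_force"])
for a in sys.argv[1:]:
    v=[float(x) for x in a.split(",")]
    P=H*[1,1,0]+(v[0]*e+v[1]*l)/1000+[0,0,v[2]/1000]
    D=R.from_rotvec(-np.radians(v[3])*l)*R.from_matrix(np.c_[-e,l,[0,0,-1]]) if len(v)>3 else R.from_matrix(np.c_[-e,l,[0,0,-1]])
    print(a,"shift",(C.inv().apply(P-T)*1000).round(1),"turn",np.degrees((C.inv()*D).as_rotvec()).round(2))
E
python3 go.py=1 2>/dev/null; python3 go.py -200,300,200 -130,0,170
```

```text
t 1.1 now rad,lat,h -375.8 748.0 204.1 ft e,l,z [-0.05 -0.47 -0.53] w 1.001 grip 0.0
-200,300,200 shift [-332.4 -348.     4.1] turn [-1.000e-02  0.000e+00 -2.225e+01]
-130,0,170 shift [-510.8 -599.2   34.1] turn [-1.000e-02  0.000e+00 -2.225e+01]
```

```bash
python3 -m inch '[[[-60,-60,0],[0,0,-5],0],[[-110,-115,0],[0,0,-10],0],[[-165,-170,0],[0,0,-15],0],[[-220,-225,0],[0,0,-22],0],[[-275,-285,0],[0,0,-22],0],[[-330,-345,0],[0,0,-22],0],[[-360,-390,8],[0,0,-22],0],[[-395,-440,15],[0,0,-22],0],[[-430,-490,22],[0,0,-22],0],[[-465,-540,30],[0,0,-22],0],[[-510,-600,34],[0,0,-22],0],[[-510,-600,34],[0,0,-22],0]]'; python3 go.py -130,0,85 -95,0,85 -78,0,85; python3 go.py;python3 go.py
```

```text
time_s: 2.6
tcp_pos: [0.4846, -0.0751, 0.1737]
tcp_rot: [0.001, -0.058, 0.998, 0.0]
ft_force: [1.5, 0.6, 0.6]
width: 0.001
grip_force: 0.0
t 2.6 now rad,lat,h -140.5 36.6 173.7 ft e,l,z [1.6  0.4  0.61] w 0.001 grip 0.0
-130,0,85 shift [-10.6 -36.6  88.7] turn [-0.    0.06 -0.23]
-95,0,85 shift [-45.6 -36.5  88.7] turn [-0.    0.06 -0.23]
-78,0,85 shift [-62.6 -36.4  88.7] turn [-0.    0.06 -0.23]
t 2.6 now rad,lat,h -140.5 36.6 173.7 ft e,l,z [1.6  0.4  0.61] w 0.001 grip 0.0
t 2.6 now rad,lat,h -140.5 36.6 173.7 ft e,l,z [1.6  0.4  0.61] w 0.001 grip 0.0
```

```bash
python3 -m inch '[[[0,0,0],[0,0,0],0],[[0,0,0],[0,0,0],0],[[0,0,0],[0,0,0],0]]'; python3 go.py -130,0,85 -95,0,85 -78,0,85
```

```text
time_s: 2.98
tcp_pos: [0.4839, -0.072, 0.1736]
tcp_rot: [0.0, -0.059, 0.998, 0.0]
ft_force: [-0.3, 0.1, 0.5]
width: 0.003
grip_force: 0.0
t 2.975 now rad,lat,h -140.9 39.8 173.6 ft e,l,z [-0.29  0.11  0.52] w 0.003 grip 0.0
-130,0,85 shift [-11.  -39.9  88.6] turn [ 0.02  0.01 -0.15]
-95,0,85 shift [-46.  -39.8  88.6] turn [ 0.02  0.01 -0.15]
-78,0,85 shift [-63.  -39.7  88.6] turn [ 0.02  0.01 -0.15]
```

```bash
python3 -m inch '[[[-5,-30,0],[0,0,0],0],[[-11,-40,30],[0,0,0],0],[[-11,-40,65],[0,0,0],0],[[-12,-40,88],[0,0,0],0],[[-30,-40,88],[0,0,0],0],[[-46,-40,88],[0,0,0],0],[[-46,-40,88],[0,0,0],0],[[-46,-40,88],[0,0,0],0],[[-46,-40,88],[0,0,0],0]]'; python3 go.py -75,0,88 -60,0,96 -45,0,102 -30,0,106 -13,0,109 0,0,109 13,0,107 26,0,103
```

```text
time_s: 4.1
tcp_pos: [0.5339, -0.1077, 0.0857]
tcp_rot: [0.0, -0.058, 0.998, 0.0]
ft_force: [0.4, -1.0, 0.7]
width: 0.002
grip_force: 0.0
t 4.1 now rad,lat,h -95.5 -1.6 85.7 ft e,l,z [ 0.26 -1.    0.74] w 0.002 grip 0.0
-75,0,88 shift [-20.5   1.7  -2.3] turn [ 0.    0.01 -0.27]
-60,0,96 shift [-35.5   1.8 -10.3] turn [ 0.    0.01 -0.27]
-45,0,102 shift [-50.5   1.8 -16.3] turn [ 0.    0.01 -0.27]
-30,0,106 shift [-65.5   1.9 -20.3] turn [ 0.    0.01 -0.27]
-13,0,109 shift [-82.5   2.  -23.3] turn [ 0.    0.01 -0.27]
0,0,109 shift [-95.5   2.  -23.3] turn [ 0.    0.01 -0.27]
13,0,107 shift [-108.5    2.1  -21.3] turn [ 0.    0.01 -0.27]
26,0,103 shift [-121.5    2.2  -17.3] turn [ 0.    0.01 -0.27]
```

```bash
python3 -m inch '[[[-10,2,-1],[0,0,0],0],[[-20,2,-2],[0,0,0],0],[[-28,2,-6],[0,0,0],0],[[-36,2,-10],[0,0,0],0],[[-44,2,-14],[0,0,0],0],[[-51,2,-16],[0,0,0],0],[[-58,2,-18],[0,0,0],0],[[-66,2,-20],[0,0,0],0],[[-74,2,-22],[0,0,0],0],[[-82,2,-23],[0,0,0],0],[[-82,2,-23],[0,0,0],0]]'; python3 go.py 0,0,109 13,0,107 26,0,103 39,0,95; cat > look.py <<'E'
from fit import *
import sys
p=np.load("p.npy"); obs=getobs(p)
best=min((fit([*p[:3],t],obs,[.1],(3,)) for t in np.radians([80,100,120,140])),key=lambda a:a[1])[0]
print("theta",np.degrees(best[3]).round(1),[(o[0],o[2],round(o[4],2),round(s,3)) for o,s in zip(obs,score(best,obs))])
for o in obs: print(o[0],o[2],np.degrees(min((fit([*p[:3],t],[o],[.1],(3,)) for t in (best[3]-.1,best[3]+.1)),key=lambda a:a[1])[0][3]).round(1))
if len(sys.argv)>1:
    ts=[]
    for n in("side","top"):
        im=[o[1] for o in obs if o[0]==n][0]
        a=cv2.resize(im["pixels"][:,:,::-1],None,fx=K,fy=K,interpolation=cv2.INTER_CUBIC)
        for b in parts(best):
            h=cv2.convexHull(((project(im,b)+.5)*K-.5).astype(np.float32)); cv2.polylines(a,[np.round(h).astype(np.int32)],True,(0,255,0),1)
        c=(project(im,[[p[0],p[1],.03]])[0]*K).astype(int); ts.append(a[c[1]-230:c[1]+150,c[0]-190:c[0]+190])
    cv2.imwrite(f"pics/{sys.argv[1]}.png",np.hstack(ts))
E
python3 look.py l1
```

```text
time_s: 5.48
tcp_pos: [0.6159, -0.096, 0.1083]
tcp_rot: [0.0, -0.058, 0.998, -0.0]
ft_force: [-0.5, 0.9, -0.2]
width: -0.001
grip_force: 0.0
t 5.475 now rad,lat,h -12.6 0.1 108.3 ft e,l,z [-0.36  0.99 -0.24] w -0.001 grip 0.0
0,0,109 shift [-12.6  -0.   -0.7] turn [-0.01  0.   -0.24]
13,0,107 shift [-25.6   0.    1.3] turn [-0.01  0.   -0.24]
26,0,103 shift [-38.6   0.1   5.3] turn [-0.01  0.   -0.24]
39,0,95 shift [-51.6   0.1  13.3] turn [-0.01  0.   -0.24]
theta 51.7 [('side', 'compact', 0.71, np.float64(0.936)), ('side', 'lid', 0.71, np.float64(0.918))]
side compact 50.7
side lid 52.0Traceback (most recent call last):
  File "look.py", line 10, in <module>
    im=[o[1] for o in obs if o[0]==n][0]
       ~~~~~~~~~~~~~~~~~~~~~~~~~~~~~~^^^
IndexError: list index out of range
```

```bash
sed -i 's/im=\[o\[1\].*$/im=get_image(n)/' look.py; python3 look.py l2
```

```text
theta 52.0 [('side', 'compact', 0.78, np.float64(0.898)), ('side', 'lid', 0.95, np.float64(0.938))]
side compact 51.6
side lid 52.0
```

View pics/l2.png

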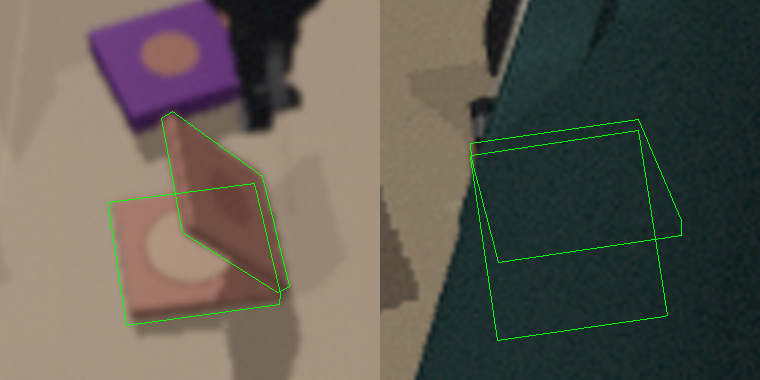

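```bash
python3 - <<'E'
from h import *
p=np.load("p.npy"); s=r.read_state(); T=s["tcp_pos"]; ts=[]
for n in("side","top"):
    im=get_image(n); a=cv2.resize(im["pixels"][:,:,::-1],None,fx=4,fy=4,interpolation=cv2.INTER_CUBIC)
    u=project(im,[T,T+[0,0,.019],T+[0,0,.073]]); print(n,u.round(1).tolist())
    for c,col in zip(u,((0,0,255),(0,255,255),(255,0,0))): cv2.circle(a,tuple((c*4).astype(int)),5,col,2)
    c=(u[0]*4).astype(int); ts.append(a[max(0,c[1]-280):,:][:480,c[0]-190:c[0]+190])
h=min(t.shape[0] for t in ts); cv2.imwrite("pics/t3.png",np.hstack([t[:h] for t in ts]))
E
```

```text
side [[269.8, 206.5], [270.0, 201.9], [270.7, 187.8]]
top [[307.0, 173.3], [308.0, 172.1], [311.1, 168.3]]
```

View pics/t3.png

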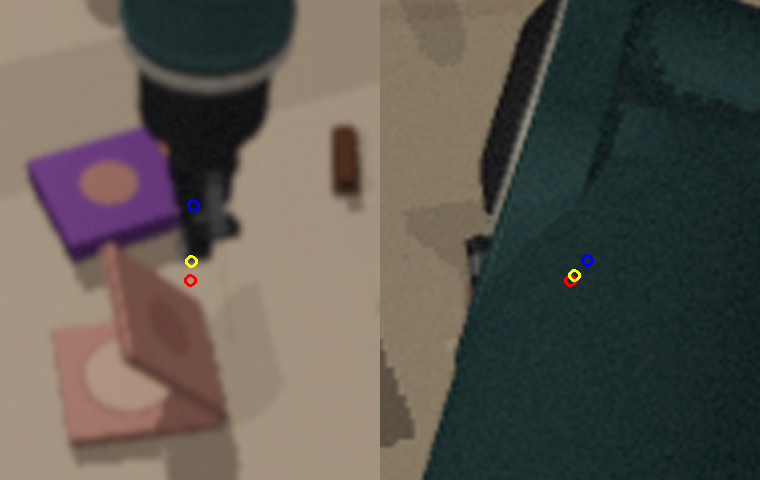

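```bash
python3 - <<'E'
from h import *
im=get_image("side"); d=np.array([.264,.964,0])
T=np.array([.165,.603,.204])
for k in(.013,.03,.04): print(k,(project(im,[T+d*.05+[0,0,k],T-d*.05+[0,0,k]])*1.5).round(1).tolist())
a=cv2.imread("pics/side0.png")[0:90,130:250]; a=cv2.resize(a,None,fx=4,fy=4)
b=im["pixels"][150:230,225:325,::-1]; b=cv2.resize(b,None,fx=4.5,fy=4.5,interpolation=cv2.INTER_CUBIC); b=np.clip(b*2.2,0,255).astype(np.uint8)
cv2.imwrite("pics/t4.png",cv2.copyMakeBorder(b,0,0,0,0,0)); c=np.zeros((360,480+450,3),np.uint8); c[:,:480]=np.clip(a*1.6,0,255); c[:,480:]=b
cv2.imwrite("pics/t4.png",cv2.resize(c,(790,306)))
E
```

```text
0.013 [[206.1, 46.8], [187.7, 66.8]]
0.03 [[204.5, 40.0], [185.9, 59.8]]
0.04 [[203.5, 35.9], [184.8, 55.6]]
```

View pics/t4.png

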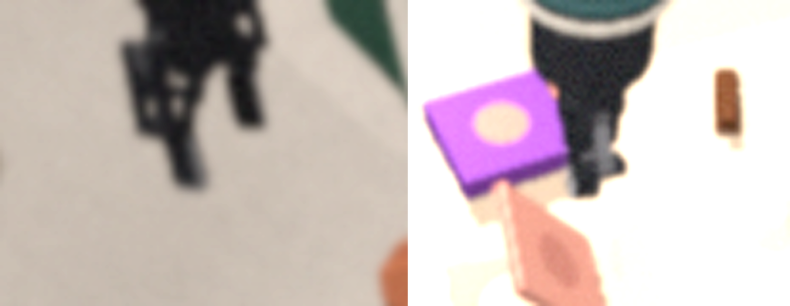

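The picture shows the real fingertips about 24 mm above the reported TCP, both now and in the starting picture. The tips therefore passed over the lid, and it still stands at 52°. I'll back off and repeat the push about 24 mm lower.

```bash
python3 -m inch '[[[0,0,-25],[0,0,0],0],[[50,0,-25],[0,0,0],0],[[97,0,-25],[0,0,0],0],[[97,0,0],[0,0,0],0],[[97,0,48],[0,0,0],0],[[97,0,48],[0,0,0],0],[[97,0,48],[0,0,0],0],[[97,0,48],[0,0,0],0]]'; python3 go.py -75,0,60 -64,0,68 -47,0,76 -30,0,81 -12,0,85
```

```text
time_s: 7.32
tcp_pos: [0.5201, -0.1076, 0.062]
tcp_rot: [0.001, -0.058, 0.998, -0.0]
ft_force: [-0.2, -0.3, -0.3]
width: -0.003
grip_force: 0.0
t 7.325 now rad,lat,h -109.2 0.1 62.0 ft e,l,z [-0.28 -0.31 -0.3 ] w -0.003 grip 0.0
-75,0,60 shift [-34.2   0.    2.1] turn [-0.03  0.13 -0.26]
-64,0,68 shift [-45.2   0.1  -5.9] turn [-0.03  0.13 -0.26]
-47,0,76 shift [-62.2   0.1 -13.8] turn [-0.03  0.13 -0.26]
-30,0,81 shift [-79.2   0.2 -18.8] turn [-0.03  0.13 -0.26]
-12,0,85 shift [-97.2   0.3 -22.7] turn [-0.03  0.13 -0.26]
```

```bash
python3 - <<'E'
from h import *
im=get_image("side"); s=r.read_state(); T=s["tcp_pos"]; u=project(im,[T+[0,0,k] for k in(0,.012,.024,.036)]); print(u.round(1).tolist())
p=np.load("p.npy"); e=np.array([np.cos(p[2]),np.sin(p[2]),0])
a=im["pixels"][150:250,200:330,::-1]; a=np.clip(cv2.resize(a,None,fx=6,fy=6,interpolation=cv2.INTER_CUBIC)*1.6,0,255).astype(np.uint8)
for c in u: cv2.circle(a,tuple(((c-[200,150]+.5)*6).astype(int)),3,(0,0,255),1)
cv2.imwrite("pics/t5.png",a)
E
```

```text
[[233.6, 221.9], [233.4, 219.2], [233.3, 216.4], [233.1, 213.6]]
```

View pics/t5.png

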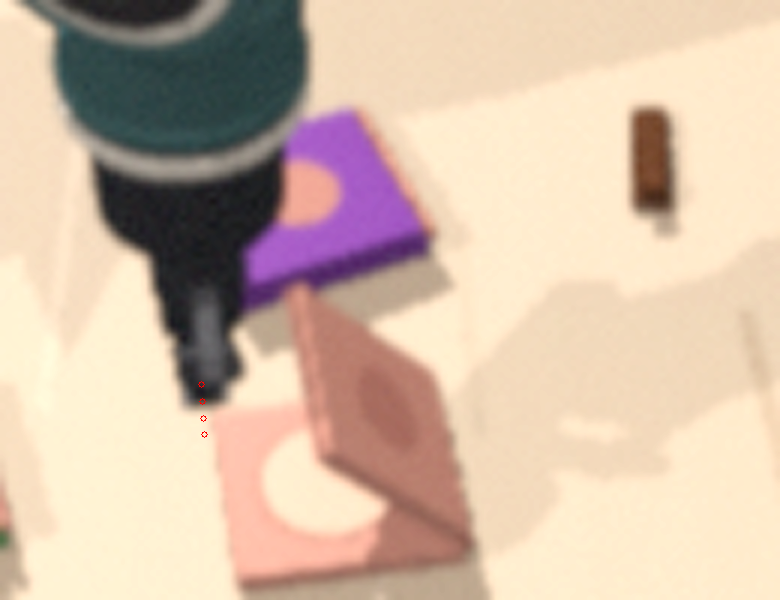

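Measured in the close-up, the tip is about 24 to 27 mm above the TCP, at crop pixel (200,403), and about 19 mm wide. The lid is untouched. I'll push with that offset.

```bash
python3 -m inch '[[[-12,0,4],[0,0,0],0],[[-24,0,5],[0,0,0],0],[[-31,0,5],[0,0,0],0],[[-38,0,2],[0,0,0],0],[[-45,0,-3],[0,0,0],0],[[-53,0,-7],[0,0,0],0],[[-60,0,-10],[0,0,0],0],[[-68,0,-13],[0,0,0],0],[[-76,0,-15],[0,0,0],0],[[-83,0,-17],[0,0,0],0],[[-90,0,-19],[0,0,0],0],[[-90,0,-19],[0,0,0],0]]'; python3 go.py -12,0,82 5,0,81 20,0,77 35,0,71 40,0,68; python3 look.py l6
```

```text
time_s: 8.88
tcp_pos: [0.609, -0.0969, 0.0795]
tcp_rot: [0.0, -0.058, 0.998, -0.0]
ft_force: [-0.8, -0.5, 0.5]
width: -0.003
grip_force: 0.7
t 8.875 now rad,lat,h -19.6 0.1 79.5 ft e,l,z [-0.89 -0.37  0.46] w -0.003 grip 0.684280848945491
-12,0,82 shift [-7.6 -0.1 -2.5] turn [-0.01  0.01 -0.24]
5,0,81 shift [-24.6   0.   -1.5] turn [-0.01  0.01 -0.24]
20,0,77 shift [-39.6   0.1   2.5] turn [-0.01  0.01 -0.24]
35,0,71 shift [-54.6   0.1   8.5] turn [-0.01  0.01 -0.24]
40,0,68 shift [-59.6   0.2  11.5] turn [-0.01  0.01 -0.24]
theta 87.1 [('side', 'compact', 0.94, np.float64(0.872)), ('side', 'lid', 0.63, np.float64(0.545))]
side compact 87.1
side lid 87.1
```

View pics/l6.png

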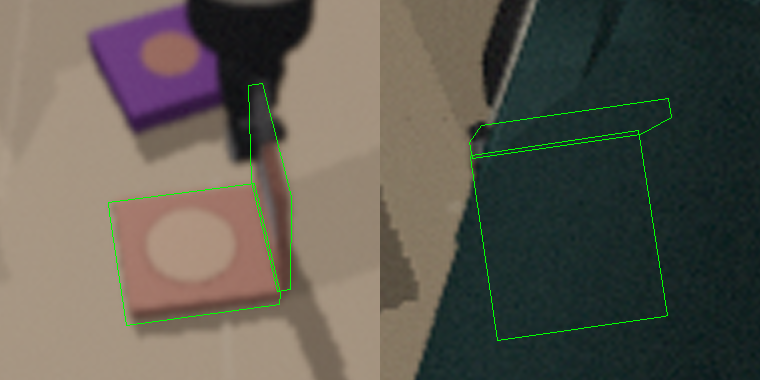

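The lid is now at about 87° and the pads sense contact (0.7 N). I'll continue to about 122°.

```bash
python3 -m inch '[[[-7,0,-2],[0,0,0],0],[[-13,0,-2],[0,0,0],0],[[-19,0,-2],[0,0,0],0],[[-25,0,-2],[0,0,0],0],[[-31,0,0],[0,0,0],0],[[-37,0,2],[0,0,0],0],[[-43,0,4],[0,0,0],0],[[-48,0,6],[0,0,0],0],[[-53,0,8],[0,0,0],0],[[-58,0,10],[0,0,0],0],[[-58,0,10],[0,0,0],0]]'; python3 go.py; python3 look.py
```

```text
time_s: 10.65
tcp_pos: [0.6664, -0.0902, 0.0692]
tcp_rot: [-0.0, -0.058, 0.998, -0.0]
ft_force: [-0.7, -0.6, 0.4]
width: -0.003
grip_force: 0.3
t 10.65 now rad,lat,h 38.1 -0.1 69.2 ft e,l,z [-0.73 -0.5   0.43] w -0.003 grip 0.29492719913832843
theta 121.0 [('side', 'compact', 0.89, np.float64(0.815)), ('side', 'lid', 0.69, np.float64(0.741))]
side compact 118.9
side lid 121.4
```

```bash
python3 -m inch '[[[8,0,0],[0,0,0],0],[[20,0,-5],[0,0,0],0],[[40,0,-10],[0,0,0],0],[[60,0,-10],[0,0,0],0],[[90,0,-10],[0,0,0],0],[[90,0,-10],[0,0,0],0],[[90,0,-10],[0,0,0],0]]'; python3 go.py; python3 look.py l7
```

```text
time_s: 11.82
tcp_pos: [0.577, -0.1005, 0.08]
tcp_rot: [0.0, -0.058, 0.998, 0.0]
ft_force: [0.2, 0.3, -0.3]
width: 0.004
grip_force: 0.0
t 11.825 now rad,lat,h -51.8 0.3 80.0 ft e,l,z [ 0.27  0.24 -0.25] w 0.004 grip 0.0
theta 115.0 [('side', 'compact', 0.87, np.float64(0.925)), ('side', 'lid', 0.58, np.float64(0.831))]
side compact 115.7
side lid 115.0
```

View pics/l7.png

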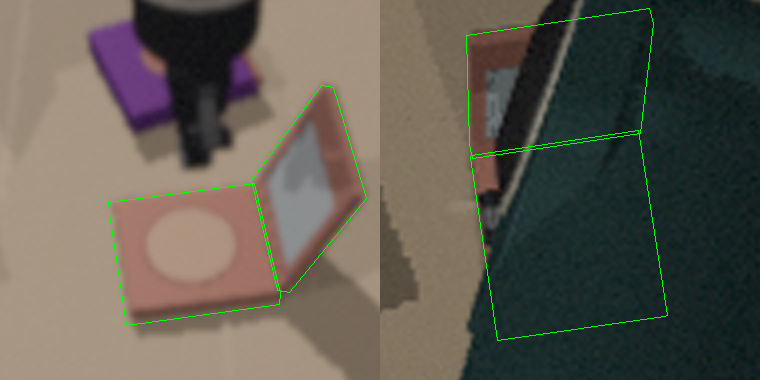

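The released lid stands at about 115° by the side fit, with the mirror in full view and the arm clear. I'll wait a little and then approach for the light check push.

```bash
python3 -m inch '[[[0,0,0],[0,0,0],0],[[0,0,0],[0,0,0],0],[[-20,0,0],[0,0,0],0],[[-40,0,2],[0,0,0],0],[[-60,0,5],[0,0,0],0],[[-70,0,6],[0,0,0],0],[[-75,0,6],[0,0,0],0],[[-76,0,6],[0,0,0],0],[[-76,0,6],[0,0,0],0],[[-76,0,6],[0,0,0],0]]'; python3 go.py
```

```text
time_s: 13.48
tcp_pos: [0.652, -0.092, 0.0736]
tcp_rot: [0.0, -0.058, 0.998, -0.0]
ft_force: [0.3, -0.3, 0.4]
width: -0.001
grip_force: 0.0
t 13.475 now rad,lat,h 23.7 -0.2 73.6 ft e,l,z [ 0.22 -0.28  0.41] w -0.001 grip 0.0
```

```bash
python3 -m inch '[[[-1,0,0],[0,0,0],0],[[-2,0,0],[0,0,0],0],[[-2,0,0],[0,0,0],0]]'; python3 go.py; python3 -m inch '[[[-1,0,0],[0,0,0],0],[[-1,0,0],[0,0,0],0]]'; python3 go.py
```

```text
time_s: 13.85
tcp_pos: [0.6543, -0.0916, 0.0735]
tcp_rot: [0.0, -0.058, 0.998, -0.0]
ft_force: [-0.5, 0.7, -0.6]
width: -0.003
grip_force: 0.0
t 13.85 now rad,lat,h 26.0 -0.1 73.5 ft e,l,z [-0.41  0.73 -0.63] w -0.003 grip 0.0
time_s: 14.1
tcp_pos: [0.6553, -0.0915, 0.0735]
tcp_rot: [0.0, -0.058, 0.998, -0.0]
ft_force: [0.9, -0.1, -0.3]
width: -0.002
grip_force: 0.0
t 14.1 now rad,lat,h 27.0 -0.2 73.5 ft e,l,z [ 0.89 -0.22 -0.26] w -0.002 grip 0.0
```

```bash
for i in 1; do python3 -m inch '[[[-1,0,0],[0,0,0],0],[[-1,0,0],[0,0,0],0]]'; done; python3 -m inch '[[[-1,0,0],[0,0,0],0],[[-1,0,0],[0,0,0],0]]' ; python3 -m inch '[[[-1,0,0],[0,0,0],0],[[-1,0,0],[0,0,0],0]]'; python3 go.py
```

```text
time_s: 14.35
tcp_pos: [0.6563, -0.0914, 0.0735]
tcp_rot: [0.0, -0.058, 0.998, -0.0]
ft_force: [0.9, 0.1, 0.1]
width: 0.003
grip_force: 0.0
time_s: 14.6
tcp_pos: [0.6573, -0.0913, 0.0735]
tcp_rot: [0.0, -0.058, 0.998, -0.0]
ft_force: [-0.1, -0.2, 0.7]
width: -0.002
grip_force: 0.0
time_s: 14.85
tcp_pos: [0.6582, -0.0912, 0.0734]
tcp_rot: [-0.0, -0.058, 0.998, -0.0]
ft_force: [0.5, -0.7, -0.1]
width: 0.003
grip_force: 0.1
t 14.85 now rad,lat,h 29.9 -0.2 73.4 ft e,l,z [ 0.43 -0.8  -0.14] w 0.003 grip 0.05138863896718249
```

```bash
python3 -m inch '[[[-1,0,0],[0,0,0],0],[[-1,0,0],[0,0,0],0]]' | grep -E "grip|pos"; python3 -m inch '[[[-1,0,0],[0,0,0],0],[[-1,0,0],[0,0,0],0]]' | grep -E "grip|pos"
```

```text
tcp_pos: [0.6593, -0.091, 0.0735]
grip_force: 0.1
tcp_pos: [0.6602, -0.091, 0.0735]
grip_force: 0.1
```

```bash
python3 -m inch '[[[-1,0,0],[0,0,0],0],[[-1,0,0],[0,0,0],0]]' >/dev/null; python3 go.py;  python3 -m inch '[[[-1,0,0],[0,0,0],0],[[-1,0,0],[0,0,0],0]]' >/dev/null; python3 go.py
```

```text
t 15.6 now rad,lat,h 33.0 -0.2 73.5 ft e,l,z [-0.03 -0.43 -0.12] w 0.001 grip 0.12039247434586287
t 15.85 now rad,lat,h 34.0 -0.2 73.5 ft e,l,z [-0.86  0.19  0.21] w -0.004 grip 0.14096721075475216
```

```bash
python3 -m inch '[[[-1,0,0],[0,0,0],0],[[-1,0,0],[0,0,0],0]]' >/dev/null; python3 go.py;  python3 -m inch '[[[-1,0,0],[0,0,0],0],[[-1,0,0],[0,0,0],0]]' >/dev/null; python3 go.py; python3 -m inch '[[[-0.7,0,0],[0,0,0],0],[[-0.7,0,0],[0,0,0],0]]' >/dev/null; python3 go.py
```

```text
t 16.1 now rad,lat,h 34.9 -0.2 73.4 ft e,l,z [-0.27  0.18  1.07] w -0.001 grip 0.1625691057415679
t 16.35 now rad,lat,h 35.9 -0.2 73.5 ft e,l,z [-1.2   0.37  0.23] w 0.004 grip 0.1838725246489048
t 16.6 now rad,lat,h 36.6 -0.2 73.4 ft e,l,z [-0.87 -0.76  0.44] w -0.001 grip 0.19645121356006712
```

```bash
python3 -m inch '[[[-0.7,0,0],[0,0,0],0],[[-1,0,0],[0,0,0],0],[[-1,0,0],[0,0,0],0]]' >/dev/null; python3 go.py; python3 -m inch '[[[-0.4,0,0],[0,0,0],0],[[-0.4,0,0],[0,0,0],0]]' >/dev/null; python3 go.py
```

```text
t 16.975 now rad,lat,h 37.6 -0.2 73.4 ft e,l,z [ 0.35  0.03 -0.04] w 0.003 grip 0.21542048547416925
t 17.225 now rad,lat,h 38.0 -0.2 73.5 ft e,l,z [-0.44  0.24  0.13] w -0.0 grip 0.2232133294455707
```

```bash
cat > ft.py <<'E'
from h import *
p=np.load("p.npy"); e=np.array([np.cos(p[2]),np.sin(p[2]),0]); F=[];G=[]
for i in range(25):
    get_image("side"); s=r.read_state(); F.append(s["ft_force"]@e); G.append(s["grip_force"])
print("ft e",np.mean(F),"+-",np.std(F)/5,"grip",np.mean(G),np.min(G))
E
python3 ft.py; python3 -m inch '[[[8,0,0],[0,0,0],0],[[20,0,-5],[0,0,0],0],[[40,0,-10],[0,0,0],0],[[60,0,-10],[0,0,0],0],[[60,0,-10],[0,0,0],0],[[60,0,-10],[0,0,0],0]]' | grep pos; python3 ft.py; python3 look.py
```

```text
ft e -0.6206744247186188 +- 0.10022512786859916 grip 0.22313724160194398 0.22257900796830654
tcp_pos: [0.6069, -0.0971, 0.0839]
ft e -0.02054801940601176 +- 0.08280269897123867 grip 0.0 0.0
theta 116.0 [('side', 'compact', 0.84, np.float64(0.942)), ('side', 'lid', 0.96, np.float64(0.87))]
side compact 115.7
side lid 116.0
```

The check push measured about 0.5 N, and the lid still stands at about 116°. I'll move the arm well clear to confirm with both cameras.

```bash
python3 -m inch '[[[40,0,-20],[0,0,0],0],[[80,0,-70],[0,0,0],0],[[90,50,-110],[0,0,0],0],[[90,100,-110],[0,0,0],0],[[90,150,-110],[0,0,0],0],[[90,200,-110],[0,0,0],0],[[90,250,-110],[0,0,0],0],[[90,300,-110],[0,0,0],0],[[90,300,-110],[0,0,0],0],[[90,300,-110],[0,0,0],0],[[90,300,-110],[0,0,0],0]]' | grep -E "pos|time"; python3 look.py l9
```

```text
time_s: 22.15
tcp_pos: [0.4827, 0.1892, 0.1935]
theta 115.7 [('side', 'compact', 0.71, np.float64(0.937)), ('side', 'lid', 0.91, np.float64(0.869)), ('top', 'compact', 0.89, np.float64(0.957))]
side compact 116.1
side lid 115.7
top compact 115.3
```

View pics/l9.png

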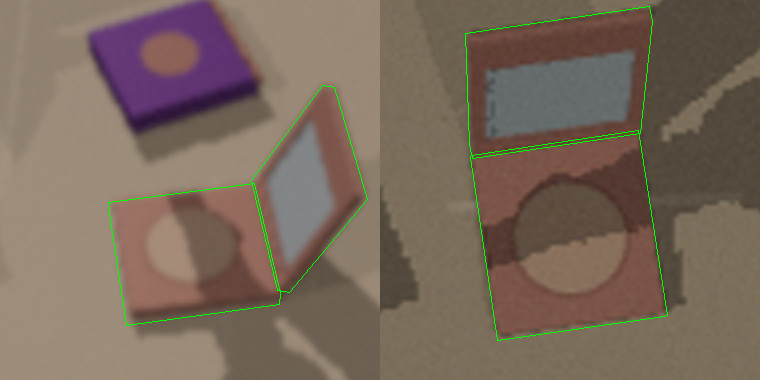

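Both views put the free-standing lid at about 115.5°, and the overlays match the picture. I'm handing it in.

```bash
python3 -c "
from station import ticket
print(ticket.job_done())"
```

```text
the job is handed in; nothing more can be done
None
```

The job is handed in: the lid stands free at about 115.5° by both cameras, it held a check push of about 0.5 N, and only the lid was touched; the hand-in gave no verdict back.

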